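# Load the sample carousel onto the analyser's keyed drive hub

## Task

First index the drive: swing the steel advance lever on the round drive station all the way round to its stop and let it spring back by itself, which carries the hub to its loading position. Then take the sample carousel out of its stand by its top handle, keep it upright, and push its shaft into the hub, turning it until the key finds the keyway, then keep pushing against the sprung seat until the carousel is fully home on the hub. Finish while still gripping the handle and holding the carousel down, without turning the hub back, and leave the other things on the bench where they are.

Things in the scene. Friction and masses are not known exactly. Their poses are not given: they have to be found in the camera images.
- station: drive station fixed to the bench: round black plinth, 244 mm across, 30 mm high, with the lever and the hub turning about its vertical centre axis. Origin: centre of its underside, on the bench; z up.
- lever_knob (a point): centre of the top of the advance lever's upright steel post, at the free end of a flat steel arm, 105 mm from the hub's vertical axis. Post 14 mm in diameter, 50 mm tall (top 90 mm, foot 40 mm above the bench). Push or pinch it and follow the arc about that axis; nothing else stands within 50 mm of it. x points outward along the arm, z up
- advance_lever (a joint): angle of the lever in rad: 0 at rest, 0.90 at its stop, growing counter-clockwise seen from above. A spring returns it to 0 when let go. Moving the post takes about 2 N at first and up to 8 N near the stop, more once a steel dog on the arm meets a lug on the hub and carries the hub along
- hub (a joint): angle of the hub in rad, counter-clockwise seen from above: between 0.1 and 0.5 at the start, about 0.9 in the loading position, to which the lever carries it and where it stays when the lever springs back. Stiff to turn (0.3 N m of friction); ends of travel at 0 and 0.92
- hub_mouth (a point): centre of the hub's upper face, 90 mm above the bench, on the axis of the bore. The hub is an aluminium ring 65 mm across and 48 mm high with an upright bore 27.4 mm in diameter and a keyway 10.4 mm wide, cut from the bore right through to the outside along the whole height. z up; x points out along the keyway; turns with the hub.
- seat (a joint): travel of the sprung steel seat plate (22 mm across) in the bore, in m, growing downwards: 0 at rest, its top 33 mm below the hub's face; 0.007 with the carousel fully home; at most 0.010. The spring pushes up with 6 N at rest and 10 N at home, more than the carousel's weight: let go, it stays about 7 mm proud
- carousel: sample carousel, about 0.38 kg: black drum 124 mm across (40 to 62 mm above the origin) with ten capped tubes in a ring near the rim (caps up to 97 mm, at most 58 mm from the axis), a handle on top and a keyed shaft below. Origin: centre of the shaft's lower tip; z up along the shaft; x towards the key. A tab sticks out 11 mm from the drum's rim right above the key.
- handle (a point): centre of the carousel's handle bar, 126 mm above the shaft's tip: 44 mm long along x, 18 mm wide along y, 28 mm high, on an 18 mm round post; axes as the carousel's. A small nose on the bar's +x end (to 34 mm from the axis) points the way of the key.
- key (a point): middle of the key's lower end, 14 mm above the shaft's tip, 16.5 mm from its axis: key 8 mm wide, reaching 20.5 mm from the axis, 14 to 40 mm above the tip. Steel shaft 25 mm across, 40 mm long, tip tapered to 16 mm over 7 mm. Tip depth below the hub's face: 14 mm when the key lands on the face (if not in line with the keyway), 33 mm on meeting the seat, 40 mm fully home with the drum on the hub
- stand: parking stand fixed to the bench: upright white tube, 92 mm outside, 60 mm inside, 60 mm high. The carousel's drum rests on its rim with the shaft hanging freely inside. Origin: centre of its underside.
- rack: bystander: white tube rack 70 x 200 mm, 85 mm high with its tubes. Origin under its centre.
- bottle: bystander: amber bottle, 60 mm across, 125 mm tall. Origin under its centre.
- beaker: bystander: small glass beaker, 52 mm across, 60 mm tall. Origin under its centre.
- collar: bystander: aluminium shaft collar lying flat, 44 mm across, 16 mm high. Origin under its centre.
- screwdriver: bystander: screwdriver lying on the bench, 160 mm long. Origin under its middle.
- cap_tray: bystander: white divided tray 120 x 90 mm, 35 mm high. Origin under its centre.
- wipes: bystander: cardboard box 200 x 110 mm, 75 mm high. Origin under its centre.
Not all that is in view belongs to the job. Leave any orange or pink look-alike of the carousel alone. What is shaped like the stand but purple is not meant.

How it is judged:
On the way, in this order (a step that is already met when the one before it is completed fails the run):
1. the lever is swung to its stop and has carried the hub to its loading position (value of joint advance_lever above 0.84 rad and value of joint hub above 0.8 rad), for 0.05 s.
2. the lever has been let go and has sprung back (value of joint advance_lever below 0.08 rad and distance between the grasp point and lever_knob above 0.05 m), for 0.1 s.
3. the carousel is lifted clear of its stand, held by the fingers (z of carousel in the frame of stand above 0.062 m and contact force between the fingers and carousel above 1 N), for 0.1 s.
At the end, for the whole second after the job is handed in: Carousel held fully home by the gripper: shaft tip at least 37.5 mm below the hub face, within 4 mm of its axis, key within 0.15 rad of the keyway, upright within 0.06 rad, seat pressed over 4.5 mm, at rest; hub angle still above 0.7 rad, lever back below 0.08 rad (z of carousel in the frame of hub_mouth below -0.0375 m and horizontal distance between carousel and hub_mouth below 0.004 m and angle between the x axis of carousel and the x axis of hub_mouth, either way round below 0.15 rad and angle between carousel's own z axis and vertical below 0.06 rad and value of joint seat above 0.0045 m and value of joint hub above 0.7 rad and value of joint advance_lever below 0.08 rad and contact force between the fingers and carousel above 1 N and linear speed of carousel below 0.02 m/s); the arm keeps its last pose, push and grip.
It fails at once if a bystander is moved more than 40 mm (distance of any of rack, bottle, beaker, collar, screwdriver, cap_tray, wipes from where it was at the start of the episode above 0.04 m).
It fails at once if the carousel is tipped more than 30 degrees (angle between carousel's own z axis and vertical above 0.52 rad).
It also fails if it takes over 51 s, if anything falls off the work surface, if the arm or the gripper's body presses on something with over 40 N, if the wrist force passes 120 N, or if a joint passes its speed limit or range.

## Robot

A 6-joint arm with a two-finger parallel gripper is mounted at the origin on the work surface. World frame = base frame: x ahead of the robot, y to its left, z up, the work surface at z = 0. Lengths are in m, angles in rad, forces in N, time in s.
With the tool pointing down it reaches from about 0.325 to 0.9 m from the base axis. Payload 6.1 kg.
Tool frame: the origin (TCP) lies midway between the tips of the shut fingers; the grasp point (between the pads) lies 19 mm behind it; z points along the fingers, y is the direction in which the jaws open and shut (so a half turn about z gives the same grasp; the last joint's range is limited). The gripper opens to 87 mm and grips with 3 to 60 N. Pads are 19 mm wide; open, the fingers measure 117 mm over their backs; the gripper's body (75 mm by 190 mm) begins 51 mm behind the grasp point.
Start: joints at [1.187, 0.22, 1.526, -0, 1.395, -0.126], TCP at [0.159, 0.604, 0.223] pointing down, gripper open.
Joint ranges: [-2.98, 2.98], [-0.91, 2.08], [0.09, 2.57], [-1.24, 4.39], [0.2, 2.65], [-2.68, 2.68]. Speed limits (rad/s): [2.57, 2.57, 3.01, 3.14, 3.14, 3.14].

## Interface

Orientations are given as a unit quaternion [w, x, y, z].
In Python, from rig import * gives the robot as it stands.
- The arm moves only by the tool servo_tool, never from a script. Its argument "motion" is a list that holds one entry, the list of rows, each a list of 7 numbers: the shift along the world's x, y, z in cm, then the turn, a rotation vector about the world's x, y, z in rad, then the gripper command: -1 is fully open, 1 is shut, values between are in proportion. In form: [[[dx, dy, dz, ax, ay, az, hand], ...]]. A call has 1 to 20 rows; each row shifts and turns the pose as measured when the row begins; what a row does not reach is not made up. A row lasts 1/10 s, in which the tool goes at most 50 mm and 8.59 degrees, less where a joint would pass 70% of its speed; a pose out of reach is approached as far as the arm can. A call with a gripper value outside its range is refused whole. The fingers move at their own pace and stop on an object; "newtons" is the grip in N (left out, the last holds). Time passes only in rows, so rows that do not move let the fingers close. It gives the time, the measured TCP pose, the force and the opening at its end, in the units of the state.
- read_state(): the state, without advancing time (a new reading comes with each control period).
- snapshot(name): name is "scene" or "top" or "wrist"; returns the picture (400x640x3 uint8, red, green, blue); there is no depth.
- camera_params(name): a dict with "intrinsics" (3x3 intrinsics, pixels), "world_to_cam" (4x4, takes a point from world to camera coordinates). Camera axes: x right, y down, z forward; pixel columns grow to the right and rows downward; lengths in m; the calibration is good to about 2 mm. A picture is of the moment at which its call begins: read the wrist's pose just before it. camera_params takes no time and is no camera call; for the wrist camera it gives the pose at the moment of the call.
- close_job(): hands the job in, once; it reports no verdict.
The state is a dict: "clock": time; "q": joint angles; "qvel": joint speeds; "joint_torque": joint torques, N m; "position": TCP position; "tcp_rot": TCP orientation; "contact_force": force on the tool from outside, world axes, zero at the start; "ft_torque": the same for the moment, N m; "grip_width": finger opening in m.
Only numpy, scipy, OpenCV 4.12 (cv2) and the standard library are available. Lean on these libraries where they do the work, as an engineer would, in place of code of your own. Each camera call takes 0.05 s, during which the arm holds its last target.

## Working session

There is one attempt and no reset: what is moved stays moved. The work goes in short steps, Python scripts to look and compute and a tool call to move; the robot and the scene stay as the last step left them, time stands still between calls to the robot, and variables do not carry over. Pictures are saved under pics/ and viewed, and the job is handed in when it is done.

Besides the shell and the picture viewer there is one more tool, called after "Emit:" as name(argument=value, ...), one argument or row to a line, values as JSON. servo_tool: Moves the arm, as the interface text tells. Its arguments: {"type":"object","properties":{"motion":{"type":"array","items":{"type":"array","items":{"type":"array","items":{"type":"number"}}}},"newtons":{"type":"number"}},"required":["motion"]}

```bash
ls; mkdir -p pics
python3 - <<'E'
from rig import *
import cv2
s=read_state(); print(s)
for n in ("scene","top"):
    im=snapshot(n); cv2.imwrite(f"pics/{n}0.png",im[:,:,::-1])
    p=camera_params(n); print(n,p)
E
```

```text
pics
{'clock': 0.0, 'q': array([ 1.18689362e+00,  2.21222893e-01,  1.52764145e+00, -3.42882294e-05,
        1.39466723e+00, -1.26149806e-01]), 'qvel': array([-0.0008718 ,  0.00035169, -0.00079557,  0.00099421, -0.00058363,
        0.00071359]), 'joint_torque': array([-1.28704898e-03, -4.94610322e+01, -3.87367880e+01,  6.97027612e-02,
        5.74625109e-02, -1.57286972e-04]), 'position': array([0.15912636, 0.60375608, 0.22142319]), 'tcp_rot': array([-2.28235851e-04,  1.28516939e-01,  9.91706840e-01, -9.42359918e-04]), 'contact_force': array([-0.01034064,  0.52145541,  0.56463441]), 'ft_torque': array([0.02996816, 0.03510163, 0.04090004]), 'grip_width': 0.08715112855766112}
scene {'intrinsics': array([[397.85095035,   0.        , 321.33659392],
       [  0.        , 397.85095035, 197.30169957],
       [  0.        ,   0.        ,   1.        ]]), 'world_to_cam': array([[-0.22377726,  0.97463104,  0.00425129,  0.11513198],
       [ 0.50969937,  0.12074368, -0.85183773, -0.20881955],
       [-0.83074081, -0.18845504, -0.52378852,  1.62103465],
       [ 0.        ,  0.        ,  0.        ,  1.        ]])}
top {'intrinsics': array([[388.23039711,   0.        , 323.42991215],
       [  0.        , 388.23039711, 199.71240318],
       [  0.        ,   0.        ,   1.        ]]), 'world_to_cam': array([[-0.0488706 , -0.99879886, -0.00353655,  0.01650403],
       [-0.97639793,  0.04851973, -0.2104588 ,  0.61766728],
       [ 0.2103776 , -0.00683217, -0.97759633,  1.01803848],
       [ 0.        ,  0.        ,  0.        ,  1.        ]])}
```

View pics/scene0.png

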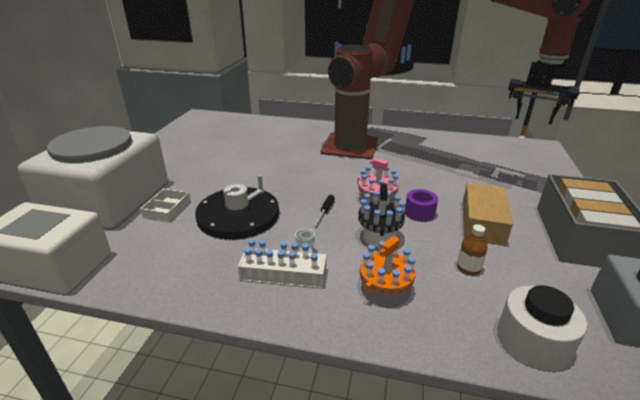

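View pics/top0.png

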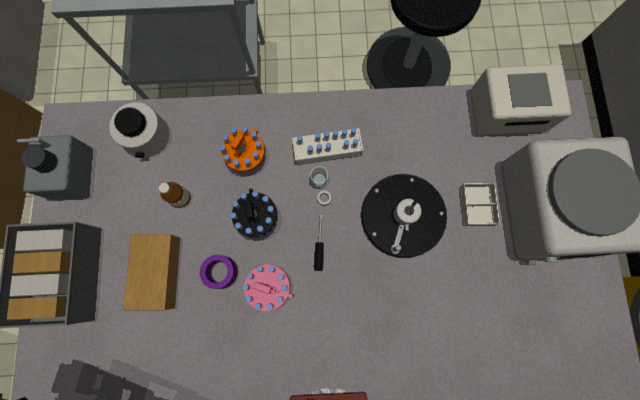

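The scene view shows the black drive station at about (238,210), with its lever post at (261,183). The black carousel is at (382,210). In the top view the station is at (404,215), the lever post at (397,248) and the black carousel at (254,214).

Things that could be taken for the carousel in the top view are black (254,214), orange (243,150) and pink (267,288). For the stand, purple (218,272) is not meant. I choose the black one, and check it in a close crop.

```bash
cat > h.py <<'E'
import numpy as np, cv2
from rig import *
def ray(P,uv):
    K=P["intrinsics"];T=P["world_to_cam"];R=T[:3,:3];c=-R.T@T[:3,3]
    d=R.T@np.linalg.inv(K)@np.array([uv[0],uv[1],1.]);return c,d
def onz(P,uv,z):
    c,d=ray(P,uv);return c+d*(z-c[2])/d[2]
def proj(P,X):
    T=P["world_to_cam"];x=P["intrinsics"]@(T[:3,:3]@np.asarray(X,float)+T[:3,3]);return x[:2]/x[2]
def tri(obs):
    A=np.zeros((3,3));b=np.zeros(3)
    for P,uv in obs:
        c,d=ray(P,uv);d=d/np.linalg.norm(d);M=np.eye(3)-np.outer(d,d);A+=M;b+=M@c
    return np.linalg.solve(A,b)
E
python3 - <<'E'
import cv2, numpy as np
t=cv2.imread("pics/top0.png");s=cv2.imread("pics/scene0.png")
def c(im,x0,y0,w,h,f): return cv2.resize(im[y0:y0+h,x0:x0+w],(400,300),interpolation=cv2.INTER_CUBIC)
a=np.hstack([c(t,214,184,80,60,5),c(t,352,177,104,78,5)])
b=np.hstack([c(s,335,160,100,75,5),c(s,188,165,100,75,5)])
cv2.imwrite("pics/crop0.png",np.vstack([a,b]))
E
```

```text
(no output)
```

View pics/crop0.png

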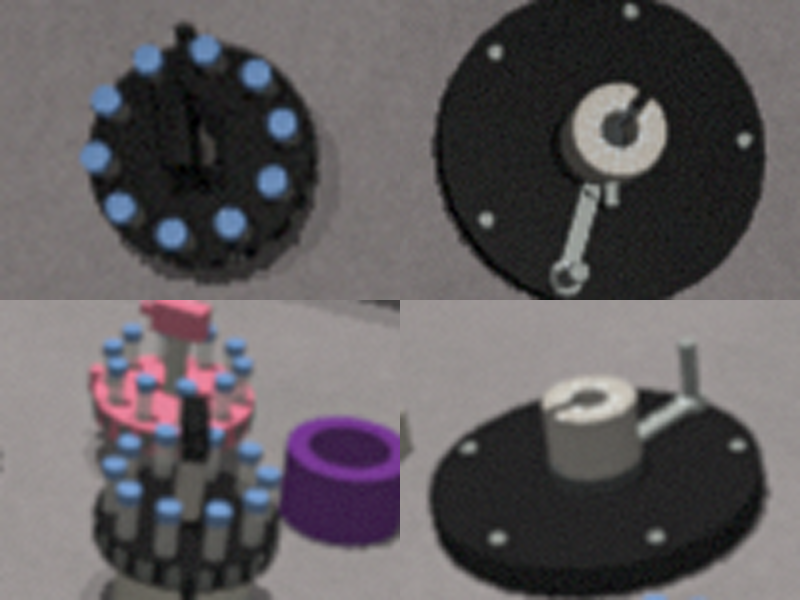

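The chosen carousel is black with a black handle and a tab at about top (251,190). It sits on a white stand and is distinct from the pink and orange ones. Its tab and nose point away from the robot. Next I measure the hub, lever, and caps.

Run:
```python
from h import *
top=cv2.imread("pics/top0.png");sc=cv2.imread("pics/scene0.png")
Pt=camera_params("top");Ps=camera_params("scene")
# caps in top
def caps(im,box):
    x0,y0,x1,y1=box; h=cv2.cvtColor(im[y0:y1,x0:x1],cv2.COLOR_BGR2HSV)
    m=cv2.inRange(h,(100,90,90),(125,255,255))
    n,l,st,ce=cv2.connectedComponentsWithStats(m)
    return [(ce[i]+[x0,y0],st[i,4]) for i in range(1,n) if st[i,4]>=4]
c=caps(top,(225,180,285,245)); W=np.array([onz(Pt,p,0.117)[:2] for p,a in c])
print(len(c),[a for _,a in c])
def fit(W):
    A=np.c_[2*W,np.ones(len(W))];x=np.linalg.lstsq(A,(W**2).sum(1),rcond=None)[0]
    return x[:2],np.sqrt(x[2]+x[:2]@x[:2])
print("caps circle",fit(W)); ctr=fit(W)[0]
ang=np.sort(np.degrees(np.arctan2(*(W-ctr).T[::-1])));print(ang)
# tab approx z 0.02+0.051
for uv in [(251,190)]:
    d=onz(Pt,uv,0.08)[:2]-ctr;print("tab",d,np.linalg.norm(d),np.degrees(np.arctan2(d[1],d[0])))
# hub face
x0,y0,x1,y1=385,190,430,228
g=cv2.cvtColor(top[y0:y1,x0:x1],cv2.COLOR_BGR2GRAY)
m=(g>140).astype(np.uint8); n,l,st,ce=cv2.connectedComponentsWithStats(m);i=1+np.argmax(st[1:,4])
cn=max(cv2.findContours((l==i).astype(np.uint8),cv2.RETR_EXTERNAL,cv2.CHAIN_APPROX_NONE)[0],key=len)
hull=cv2.convexHull(cn)[:,0]+[x0,y0]
H=np.array([onz(Pt,p,0.09)[:2] for p in hull]);print("hub",fit(H)); hc=fit(H)[0]
# plinth dark mask
g=cv2.cvtColor(top,cv2.COLOR_BGR2GRAY)[165:265,350:460]
m=(g<60).astype(np.uint8);n,l,st,ce=cv2.connectedComponentsWithStats(m);i=1+np.argmax(st[1:,4])
cn=max(cv2.findContours((l==i).astype(np.uint8),cv2.RETR_EXTERNAL,cv2.CHAIN_APPROX_NONE)[0],key=len)
hp=cv2.convexHull(cn)[:,0]+[350,165];H=np.array([onz(Pt,p,0.03)[:2] for p in hp]);print("plinth",fit(H))
# lever foot & knob
for nm,uv,z in [("ring",(394+0,0),0)]: pass
k=tri([(Ps,(188+287/4,165+45/4)),(Pt,(352+(578)*.26-104,177+270*.26))]);print("knob tri",k, proj(Ps,hc.tolist()+[.09]))
for z in (.04,.09):
  for uv in [(352+167*.26,177+277*.26),(352+178*.26,177+270*.26)]:
    d=onz(Pt,uv,z)[:2]-hc;print(z,uv,np.linalg.norm(d),np.degrees(np.arctan2(d[1],d[0])))
# keyway at z .09
d=onz(Pt,(352+240*.26,177+100*.26),.09)[:2]-hc;print("keyway",np.linalg.norm(d),np.degrees(np.arctan2(d[1],d[0])))
```

```text
10 [np.int32(29), np.int32(28), np.int32(29), np.int32(25), np.int32(28), np.int32(27), np.int32(30), np.int32(29), np.int32(30), np.int32(31)]
caps circle (array([0.58360012, 0.17803391]), np.float64(0.04968437198666017))
[-154.81403768 -118.25451834  -82.08871687  -46.16866406  -10.02436656
   25.27145692   61.46144402   97.13522011  132.51999804  168.90092965]
tab [0.06852359 0.00723789] 0.06890478675705364 6.029578785701779
hub (array([ 0.57213674, -0.24308995]), np.float64(0.031368473833749376))
plinth (array([ 0.57018813, -0.24036609]), np.float64(0.12156553084135027))
knob tri [ 0.47370137 -0.20536815  0.08535283] [234.61944669 189.22973882]
0.04 (395.42, 249.01999999999998) 0.10521798595490313 160.090880455541
0.04 (398.28, 247.2) 0.0982021908617639 163.77513737474678
0.09 (395.42, 249.01999999999998) 0.11222674383993263 156.3176385209129
0.09 (398.28, 247.2) 0.10510617215990173 159.34630859207502
keyway 0.025738547116359693 -42.56430157228405
```

Measurements: hub centre is about (0.571,-0.242), with the plinth fit agreeing to 3 mm. The fitted radii of 31 mm for the hub and 122 mm for the plinth match the sizes given. The lever post is at about (0.473,-0.205), 105 mm from the axis at about 160°. The carousel axis is at about (0.584,0.178) with its key at about +7°. I go above the lever post now.

Emit:
servo_tool(
  motion=[
    [[1.75, -4.3, 0.1, 0, 0, -0.14, -1], [1.75, -4.3, 0.1, 0, 0, -0.14, -1], [1.75, -4.3, 0.1, 0, 0, -0.14, -1], [1.75, -4.3, 0.1, 0, 0, -0.14, -1], [1.75, -4.3, 0.1, 0, 0, -0.14, -1], [1.75, -4.3, 0.1, 0, 0, -0.14, -1], [1.75, -4.3, 0.1, 0, 0, -0.14, -1], [1.75, -4.3, 0.1, 0, 0, -0.14, -1], [1.75, -4.3, 0.1, 0, 0, -0.14, -1], [1.75, -4.3, 0.1, 0, 0, -0.14, -1], [1.75, -4.3, 0.1, 0, 0, -0.14, -1], [1.75, -4.3, 0.1, 0, 0, -0.14, -1], [1.75, -4.3, 0.1, 0, 0, 0, -1], [1.75, -4.3, 0.1, 0, 0, 0, -1], [1.75, -4.3, 0.1, 0, 0, 0, -1], [1.75, -4.3, 0.1, 0, 0, 0, -1], [1.75, -4.3, 0.1, 0, 0, 0, -1], [1, -2, 0, 0, 0, 0, -1], [0, 0, 0, 0, 0, 0, -1]],
  ],
)

```text
clock: 2.0
position: [0.4662, -0.1811, 0.23]
tcp_rot: [-0.003, 0.843, 0.537, -0.001]
contact_force: [-0.5, 1.1, -0.4]
grip_width: 0.0873
```

Run:
```python
from h import *
import pickle
P=camera_params("wrist");im=snapshot("wrist")[:,:,::-1];cv2.imwrite("pics/w1.png",im);pickle.dump(P,open("w1.pkl","wb"))
c=np.array(P["world_to_cam"]);print(-c[:3,:3].T@c[:3,3],c[:3,:3])
for n,X in [("knob",(.4735,-.2055,.09)),("hub",(.571,-.242,.09))]:print(n,proj(P,X))
```

```text
[ 0.49829056 -0.11382579  0.39229363] [[ 0.90661887 -0.42191688 -0.00532558]
 [-0.40457576 -0.87280215  0.27301074]
 [-0.11983602 -0.24536209 -0.96199625]]
knob [335.28382842 201.4759774 ]
hub [454.36401817 192.85670729]
```

View pics/w1.png

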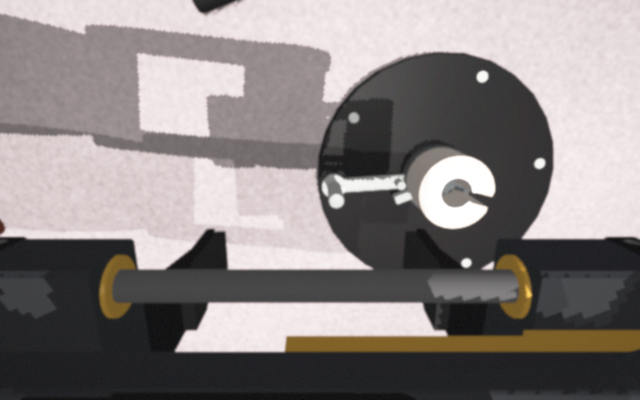

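The wrist view shows the post top at (336,201), against a prediction of (335,201). The hub bore is at (457,192), against (454,193), so the positions are confirmed. I come down around the post with the jaws along the arm.

Emit:
servo_tool(
  motion=[
    [[0.75, -2.45, -3, 0, 0, 0.08, 0], [0, 0, -4, 0, 0, 0, 0], [0, 0, -4, 0, 0, 0, 0], [0, 0, -4, 0, 0, 0, 0], [0, 0, -2, 0, 0, 0, 0], [0, 0, 0, 0, 0, 0, 0]],
  ],
)

```text
clock: 2.65
position: [0.4713, -0.1971, 0.0561]
tcp_rot: [-0.003, 0.818, 0.575, -0.001]
contact_force: [-0.9, -0.6, -0.2]
grip_width: 0.0482
```

Emit:
servo_tool(
  motion=[
    [[0.3, -1.0, 0, 0, 0, 0, 0], [0.0, 0, 0, 0, 0, 0, 1], [0, 0, 0, 0, 0, 0, 1], [0, 0, 0, 0, 0, 0, 1], [0, 0, 0, 0, 0, 0, 1]],
  ],
  newtons=50,
)

```text
clock: 3.15
position: [0.4768, -0.2074, 0.0617]
tcp_rot: [-0.001, 0.818, 0.576, 0.001]
contact_force: [-14.1, 4.7, 0.9]
grip_width: 0.0191
```

Emit:
servo_tool(
  motion=[
    [[0, 0, 0, 0, 0, 0, 1], [0, 0, 0, 0, 0, 0, 1]],
  ],
)

```text
clock: 3.35
position: [0.4738, -0.2063, 0.0616]
tcp_rot: [-0.004, 0.818, 0.576, -0.001]
contact_force: [4.5, -1.7, -5.5]
grip_width: 0.0125
```

Run:
```python
from h import *
print(read_state())
im=snapshot("wrist")[:,:,::-1];cv2.imwrite("pics/w2.png",im)
```

```text
{'clock': 3.35, 'q': array([-5.63457946e-01,  1.49922236e-01,  1.93253299e+00,  1.47492008e-04,
        1.06671072e+00, -2.20031740e-01]), 'qvel': array([-0.00091636, -0.00541084,  0.00303341, -0.00236073,  0.0002075 ,
       -0.00024622]), 'joint_torque': array([-1.34162223e-01, -4.20661461e+01, -3.21881461e+01, -2.65832283e-01,
        2.03414015e+00,  1.58328091e-02]), 'position': array([ 0.47382818, -0.2063292 ,  0.06157421]), 'tcp_rot': array([-0.00352173,  0.8175462 ,  0.57585057, -0.00139291]), 'contact_force': array([ 4.45455778, -1.74415732, -5.54687609]), 'ft_torque': array([-0.45764177, -0.89916436,  0.04919778]), 'grip_width': 0.012489476583945386}
```

View pics/w2.png

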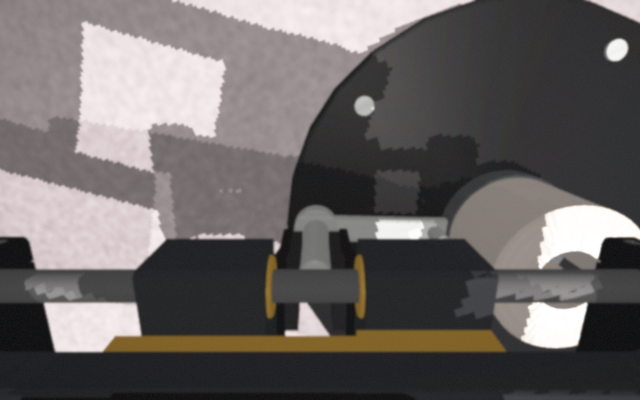

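The wrist view shows the post pinched between the pads at about (315,260). I follow the arc next.

Emit:
servo_tool(
  motion=[
    [[-0.31, -0.99, 0, 0, 0, 0.1, 1], [-0.21, -1.02, 0, 0, 0, 0.1, 1], [-0.11, -1.03, 0, 0, 0, 0.1, 1], [0, -1.04, 0, 0, 0, 0.1, 1], [0.1, -1.04, 0, 0, 0, 0.1, 1]],
  ],
)

```text
clock: 3.9
position: [0.4683, -0.254, 0.0615]
tcp_rot: [-0.006, 0.643, 0.766, 0.0]
contact_force: [-0.5, 3.1, -0.4]
grip_width: 0.013
```

Emit:
servo_tool(
  motion=[
    [[0.16, -1.03, 0, 0, 0, 0.1, 1], [0.27, -1.0, 0, 0, 0, 0.1, 1], [0.37, -0.97, 0, 0, 0, 0.1, 1], [0.46, -0.93, 0, 0, 0, 0.1, 1]],
  ],
)

```text
clock: 4.3
position: [0.4804, -0.2924, 0.0615]
tcp_rot: [-0.009, 0.473, 0.881, 0.001]
contact_force: [-0.9, 2.9, 0.2]
grip_width: 0.013
```

Emit:
servo_tool(
  motion=[
    [[0.5, -0.87, 0, 0, 0, 0.05, 1], [0.4, -0.6, 0, 0, 0, 0.0, 1], [0.4, -0.6, 0, 0, 0, 0.0, 1]],
  ],
)

```text
clock: 4.6
position: [0.4844, -0.2991, 0.0607]
tcp_rot: [-0.027, 0.449, 0.893, 0.009]
contact_force: [-16.4, 21.4, 19.9]
grip_width: 0.0128
```

Run:
```python
from h import *
im=snapshot("wrist")[:,:,::-1];cv2.imwrite("pics/w3.png",im)
im=snapshot("top")[:,:,::-1];cv2.imwrite("pics/t3.png",cv2.resize(im[150:280,330:480],(750,650)[:2])[:600])
print(read_state()["contact_force"])
```

```text
[-15.07234215  21.75184922  20.91332788]
```

View pics/w3.png

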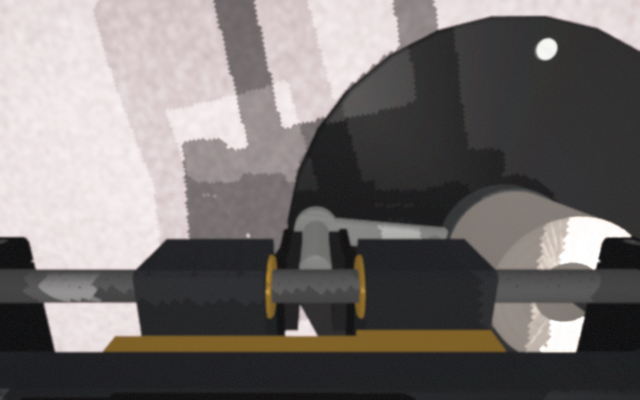

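View pics/t3.png

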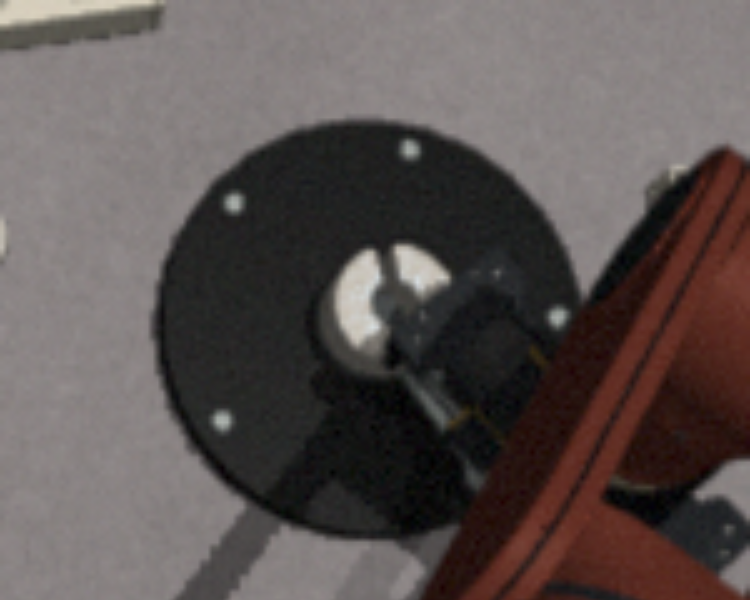

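The tool presses against the stop with about 27 N. In the top view the keyway has turned to point nearly straight away from the robot. I release now, with the jaws opening along the arm so the lever can slip out.

Emit:
servo_tool(
  motion=[
    [[-0.2, 0.3, 0, 0, 0, 0, 0], [0, 0, 0, 0, 0, 0, 0], [0, 0, 0, 0, 0, 0, 0], [0, 0, 1, 0, 0, 0, 0], [0, 0, 5, 0, 0, 0, 0], [0, 0, 5, 0, 0, 0, -0.4], [0, 0, 5, 0, 0, 0, -0.4], [0, 4, 0, 0, 0, 0, -0.4], [0, 4, 0, 0, 0, 0, -0.4], [0, 0, 0, 0, 0, 0, -0.4]],
  ],
)

```text
clock: 5.7
position: [0.4839, -0.2167, 0.2333]
tcp_rot: [-0.021, 0.451, 0.892, 0.009]
contact_force: [0.1, 0.2, 0.2]
grip_width: 0.0605
```

Run:
```python
from h import *
import pickle
print(read_state())
P=camera_params("wrist");im=snapshot("wrist")[:,:,::-1];cv2.imwrite("pics/w4.png",im);pickle.dump(P,open("w4.pkl","wb"))
for n,X in [("knob",(.4735,-.2055,.09)),("hub",(.571,-.242,.09))]:print(n,proj(P,X))
```

```text
{'clock': 5.7, 'q': array([-0.57886744,  0.02136764,  1.72455427,  0.0140342 ,  1.44048833,
       -1.21591583]), 'qvel': array([-0.04903573,  0.01039163, -0.03619541, -0.0407815 , -0.0199662 ,
       -0.02942512]), 'joint_torque': array([  1.02181826, -39.8037529 , -37.91614294,   0.36530212,
         0.50628467,   0.46953337]), 'position': array([ 0.4839395 , -0.21668555,  0.23329578]), 'tcp_rot': array([-0.02149091,  0.45092615,  0.89225303,  0.00939605]), 'contact_force': array([0.11054408, 0.15756078, 0.15361713]), 'ft_torque': array([-0.1030341 ,  0.04067098, -0.0288748 ]), 'grip_width': 0.06054327562802287}
knob [313.74905153 169.93434482]
hub [375.18360097 263.07133698]
```

View pics/w4.png

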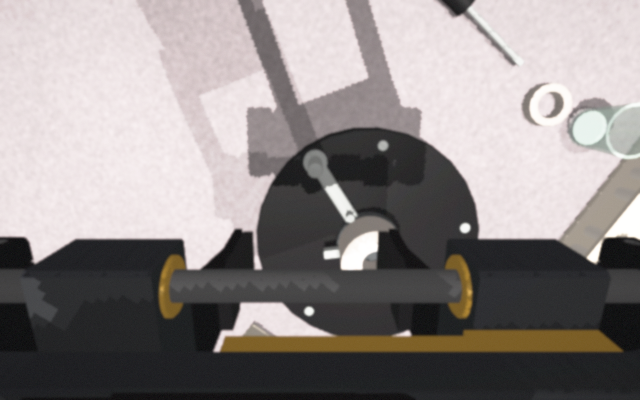

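The post has sprung back: its top is at (315,160), with 0 rad predicted at about (314,170), and the picture was taken while the arm was still settling. I will confirm it from above. Next I work out the reorientation.

```bash
cat >> h.py <<'E'
from scipy.spatial.transform import Rotation as Ro
def Rtcp():
    q=read_state()["tcp_rot"];return Ro.from_quat([q[1],q[2],q[3],q[0]])
def Rdown(yaw): # jaw axis y at angle yaw, z down
    y=np.array([np.cos(yaw),np.sin(yaw),0]);z=np.array([0,0,-1.]);return Ro.from_matrix(np.c_[np.cross(y,z),y,z])
def rv(yawdeg):
    return (Rdown(np.radians(yawdeg))*Rtcp().inv()).as_rotvec()
def info():
    s=read_state();M=Rtcp().as_matrix()
    print("t",s["clock"],"pos",s["position"].round(4),"yaw",np.degrees(np.arctan2(M[1,1],M[0,1])).round(2),"tilt",M[:2,2].round(4),"F",s["contact_force"].round(1),"w",round(s["grip_width"],4))
E
python3 - <<'E'
from h import *
info();print(rv(np.degrees(np.arctan2(Rtcp().as_matrix()[1,1],Rtcp().as_matrix()[0,1]))),rv(97.4))
E
```

```text
t 5.75 pos [ 0.4839 -0.2185  0.2332] yaw 36.36 tilt [-0.03    0.0346] F [-0.1 -0.6  0.3] w 0.0609
[-3.46524481e-02 -2.99902252e-02  8.23917732e-05] [-0.01533681 -0.04555678  1.06521183]
```

Emit:
servo_tool(
  motion=[
    [[1.0, 3.0, 1, -0.035, -0.03, 0, -0.1], [1.7, 4.5, 0.5, 0, 0, 0.133, -0.1], [1.7, 4.5, 0, 0, 0, 0.133, -0.1], [1.7, 4.5, 0, 0, 0, 0.133, -0.1], [1.7, 4.5, 0, 0, 0, 0.133, -0.1], [1.7, 4.5, 0, 0, 0, 0.133, -0.1], [1.7, 4.5, 0, 0, 0, 0.133, -0.1], [1.7, 4.5, 0, 0, 0, 0.133, -0.1], [1.7, 4.5, 0, 0, 0, 0.133, -0.1], [0.7, 1.5, 0, 0, 0, 0, -0.1], [0, 0, 0, 0, 0, 0, -0.1], [0, 0, 0, 0, 0, 0, -0.1]],
  ],
)

```text
clock: 6.95
position: [0.6476, 0.1875, 0.2506]
tcp_rot: [0.008, -0.079, 0.997, -0.003]
contact_force: [-0.3, 0.4, 1.1]
grip_width: 0.0477
```

Run:
```python
from h import *
import pickle
info();print(rv(97.4))
P=camera_params("wrist");im=snapshot("wrist")[:,:,::-1];cv2.imwrite("pics/w5.png",im);pickle.dump(P,open("w5.pkl","wb"))
for n,X in [("handle top",(.5836,.178,.16)),("rim cap z",(.5836,.178,.117))]:print(n,proj(P,X))
im=snapshot("top")[:,:,::-1];cv2.imwrite("pics/top5.png",im);cv2.imwrite("pics/t5.png",cv2.resize(im[160:270,345:465],None,fx=5,fy=5,interpolation=cv2.INTER_CUBIC))
```

```text
t 6.95 pos [0.6476 0.1875 0.2506] yaw 99.1 tilt [ 0.0157 -0.0041] F [-0.3  0.4  1.1] w 0.0477
[ 0.00435011  0.01559474 -0.02963361]
handle top [317.36033346 104.65250767]
rim cap z [317.43415241 101.7891639 ]
```

View pics/w5.png

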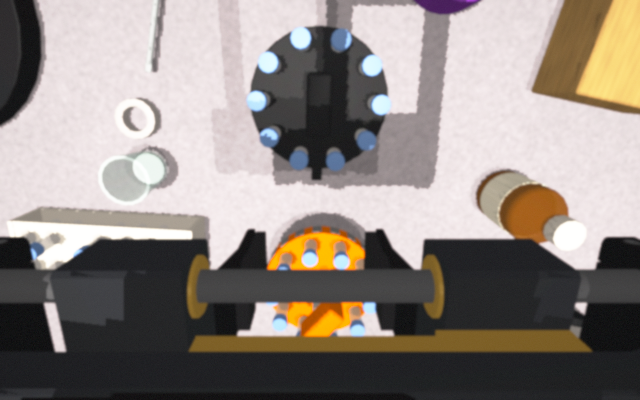

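View pics/t5.png

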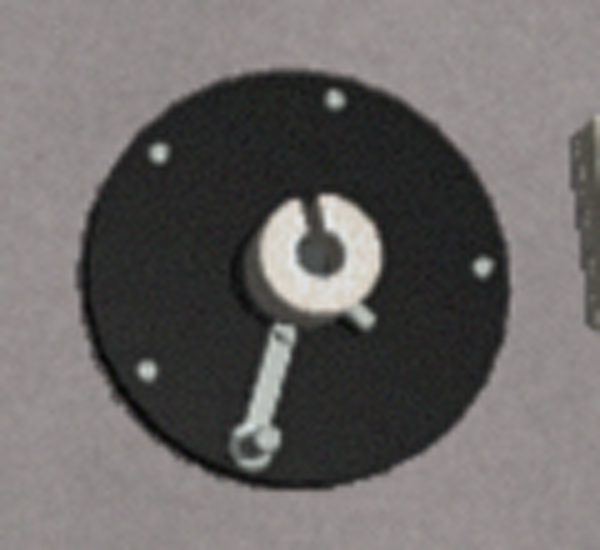

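The top view shows the lever back at rest, with the post at (398,247) as at the start. The keyway now points away from the robot, with the slot at about (407,201). In the wrist view the black carousel is at (318,100) and its tab at (317,172). Now I measure both more closely.

Run:
```python
from h import *
import pickle
def fit(W):
    A=np.c_[2*W,np.ones(len(W))];x=np.linalg.lstsq(A,(W**2).sum(1),rcond=None)[0]
    return x[:2],np.sqrt(x[2]+x[:2]@x[:2])
P=pickle.load(open("w5.pkl","rb"));im=cv2.imread("pics/w5.png")
# dark bar (handle top) region
g=cv2.cvtColor(im,cv2.COLOR_BGR2GRAY)
cv2.imwrite("pics/w5c.png",cv2.resize(np.clip(im[20:190,240:400].astype(float)*3,0,255).astype(np.uint8),None,fx=3.5,fy=3.5,interpolation=cv2.INTER_CUBIC))
h=cv2.cvtColor(im,cv2.COLOR_BGR2HSV)[15:185,235:400]
m=cv2.inRange(h,(92,40,60),(125,255,255));n,l,st,ce=cv2.connectedComponentsWithStats(m)
c=[(ce[i]+[235,15],st[i,4]) for i in range(1,n) if st[i,4]>40];print(len(c),[a for _,a in c])
W=np.array([onz(P,p,0.117)[:2] for p,a in c]);ct,r=fit(W);print("caps wrist",ct,r)
a=np.degrees(np.arctan2(*(W-ct).T[::-1]));print("key ang",np.sort(a),"mod",np.mean((a-7.4+18+18)%36)-18+7.4)
t=onz(P,(317,175),.08)[:2]-ct;print("tab",np.linalg.norm(t),np.degrees(np.arctan2(t[1],t[0])))
# hub from top5
Pt=camera_params("top");top=cv2.imread("pics/top5.png")
x0,y0,x1,y1=385,190,430,228
g=cv2.cvtColor(top[y0:y1,x0:x1],cv2.COLOR_BGR2GRAY)
m=(g>140).astype(np.uint8); n,l,st,ce=cv2.connectedComponentsWithStats(m);i=1+np.argmax(st[1:,4])
cn=max(cv2.findContours((l==i).astype(np.uint8),cv2.RETR_EXTERNAL,cv2.CHAIN_APPROX_NONE)[0],key=len)
hull=cv2.convexHull(cn)[:,0]+[x0,y0]
H=np.array([onz(Pt,p,0.09)[:2] for p in hull]);hc,r=fit(H);print("hub",hc,r)
# sample intensity around ring r=20..28mm
G=cv2.cvtColor(top,cv2.COLOR_BGR2GRAY).astype(np.float32)
hc=np.array([.5722,-.2425])
A=np.arange(-60,60,2.);v=[]
for aa in A:
    s=[]
    for rr in np.arange(.018,.028,.001):
        u=proj(Pt,[hc[0]+rr*np.cos(np.radians(aa)),hc[1]+rr*np.sin(np.radians(aa)),.09]);s.append(cv2.getRectSubPix(G,(1,1),(float(u[0]),float(u[1])))[0,0])
    v.append(np.mean(s))
v=np.array(v);w=np.clip(170-v,0,None);print(np.c_[A,v][15:45].round(0).tolist());k=abs(A)<30
print("keyway",(A[k]*w[k]).sum()/w[k].sum())
```

```text
10 [np.int32(182), np.int32(425), np.int32(166), np.int32(172), np.int32(283), np.int32(162), np.int32(327), np.int32(345), np.int32(326), np.int32(327)]
caps wrist [0.58452392 0.17891262] 0.048454336728826645
key ang [-155.2632995  -119.60616594  -81.91832335  -47.27100003  -10.72211383
   25.70980752   62.05890209   98.00279498  133.81223478  169.40684541] mod 7.420968212202647
tab 0.06808391050592125 8.216983179653441
hub [ 0.5682316  -0.24559493] 0.034414053769465776
[[-30.0, 209.0], [-28.0, 211.0], [-26.0, 213.0], [-24.0, 215.0], [-22.0, 216.0], [-20.0, 217.0], [-18.0, 217.0], [-16.0, 210.0], [-14.0, 195.0], [-12.0, 177.0], [-10.0, 160.0], [-8.0, 143.0], [-6.0, 122.0], [-4.0, 101.0], [-2.0, 82.0], [0.0, 75.0], [2.0, 68.0], [4.0, 63.0], [6.0, 62.0], [8.0, 63.0], [10.0, 69.0], [12.0, 81.0], [14.0, 99.0], [16.0, 122.0], [18.0, 148.0], [20.0, 174.0], [22.0, 193.0], [24.0, 205.0], [26.0, 212.0], [28.0, 215.0]]
keyway 4.872202943499556
```

View pics/w5c.png

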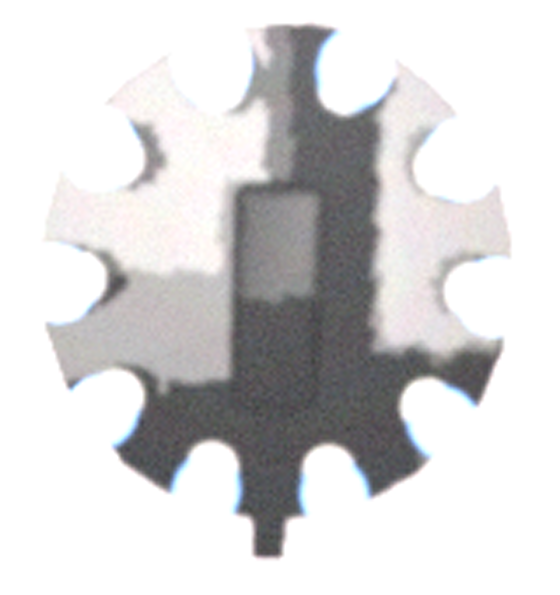

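Run:
```python
from h import *
import pickle
from scipy.optimize import least_squares
def fit(W):
    A=np.c_[2*W,np.ones(len(W))];x=np.linalg.lstsq(A,(W**2).sum(1),rcond=None)[0]
    return x[:2],np.sqrt(x[2]+x[:2]@x[:2])
p=np.array([[.4738,-.2063],[.4683,-.254],[.4804,-.2924]])
print("arc",fit(p),least_squares(lambda c:np.hypot(*(p-c).T)-.105,[.57,-.24]).x)
P=pickle.load(open("w1.pkl","rb"));im=cv2.imread("pics/w1.png");g=cv2.cvtColor(im,cv2.COLOR_BGR2GRAY)
x0,y0=405,145;s=g[y0:240,x0:510]
m=(s>225).astype(np.uint8);n,l,st,ce=cv2.connectedComponentsWithStats(m);i=1+np.argmax(st[1:,4]);print(st[i])
cn=max(cv2.findContours((l==i).astype(np.uint8),cv2.RETR_EXTERNAL,cv2.CHAIN_APPROX_NONE)[0],key=len)
hu=cv2.convexHull(cn)[:,0]+[x0,y0];print("hub w1",fit(np.array([onz(P,q,.09)[:2] for q in hu])))
# bore: dark within ring
m=((s<170)&(s>0)).astype(np.uint8)
d=onz(P,(456,192),.09);print("bore c approx",d)
# top0 and top5, threshold variants
Pt=camera_params("top")
for f in ("top0","top5"):
  t=cv2.cvtColor(cv2.imread(f"pics/{f}.png"),cv2.COLOR_BGR2GRAY)
  for th in (140,160,180):
    x0,y0,x1,y1=385,190,430,228
    m=(t[y0:y1,x0:x1]>th).astype(np.uint8);n,l,st,ce=cv2.connectedComponentsWithStats(m);i=1+np.argmax(st[1:,4])
    cn=max(cv2.findContours((l==i).astype(np.uint8),cv2.RETR_EXTERNAL,cv2.CHAIN_APPROX_NONE)[0],key=len)
    hu=cv2.convexHull(cn)[:,0]+[x0,y0];print(f,th,fit(np.array([onz(Pt,q,.09)[:2] for q in hu])))
```

```text
arc (array([ 0.57348729, -0.24196143]), np.float64(0.10587394796105916)) [ 0.57256282 -0.24202647]
[  15   11   75   72 3282]
hub w1 (array([ 0.57260154, -0.24252361]), np.float64(0.03247499732699181))
bore c approx [ 0.57254528 -0.24186012  0.09      ]
top0 140 (array([ 0.57213674, -0.24308995]), np.float64(0.031368473833749376))
top0 160 (array([ 0.57171301, -0.24295284]), np.float64(0.030451260192727966))
top0 180 (array([ 0.56329562, -0.25866554]), np.float64(0.0033349697281910245))
top5 140 (array([ 0.5682316 , -0.24559493]), np.float64(0.034414053769465776))
top5 160 (array([ 0.56812878, -0.24522364]), np.float64(0.03376115662006393))
top5 180 (array([ 0.57207402, -0.24318973]), np.float64(0.03129395596960416))
```

The hub centre agrees across the top view, wrist view and lever arc at (0.5725,-0.2424), with a fitted radius of 32.5 mm. The keyway is at about 4.9° and the carousel key at 7.4°, with its axis at (0.584,0.1785). I go over the handle next.

Emit:
servo_tool(
  motion=[
    [[-3.2, -0.45, 0, 0.004, 0.016, -0.03, -0.1], [-3.1, -0.45, -2, 0, 0, 0, -0.1], [0, 0, -3.5, 0, 0, 0, -0.1], [0, 0, 0, 0, 0, 0, -0.1]],
  ],
)

```text
clock: 7.45
position: [0.5825, 0.1703, 0.1956]
tcp_rot: [0.0, -0.058, 0.998, -0.001]
contact_force: [0.1, 0.5, 0.4]
grip_width: 0.0478
```

Run:
```python
from h import *
info();print(rv(97.4))
```

```text
t 7.45 pos [0.5825 0.1703 0.1956] yaw 96.7 tilt [ 0.001  -0.0014] F [0.1 0.5 0.4] w 0.0478
[0.00134648 0.00100052 0.01229967]
```

Emit:
servo_tool(
  motion=[
    [[0.15, 0.8, 0, 0, 0, 0.012, -0.1], [0, 0, 0, 0, 0, 0, -0.1], [0, 0, -3, 0, 0, 0, -0.1], [0, 0, -3, 0, 0, 0, -0.1], [0, 0, 0, 0, 0, 0, -0.1]],
  ],
)

```text
clock: 7.95
position: [0.591, 0.1774, 0.1445]
tcp_rot: [0.008, -0.063, 0.998, -0.0]
contact_force: [-0.4, -0.6, 0.4]
grip_width: 0.048
```

Run:
```python
from h import *
info();print(rv(97.4))
im=snapshot("scene")[:,:,::-1];cv2.imwrite("pics/s6.png",cv2.resize(im[130:260,300:460],None,fx=4.5,fy=4.5,interpolation=cv2.INTER_CUBIC))
```

```text
t 7.95 pos [0.591  0.1774 0.1445] yaw 97.24 tilt [0.0153 0.0006] F [-0.4 -0.6  0.4] w 0.048
[-0.00057409  0.01528335  0.00275367]
```

View pics/s6.png

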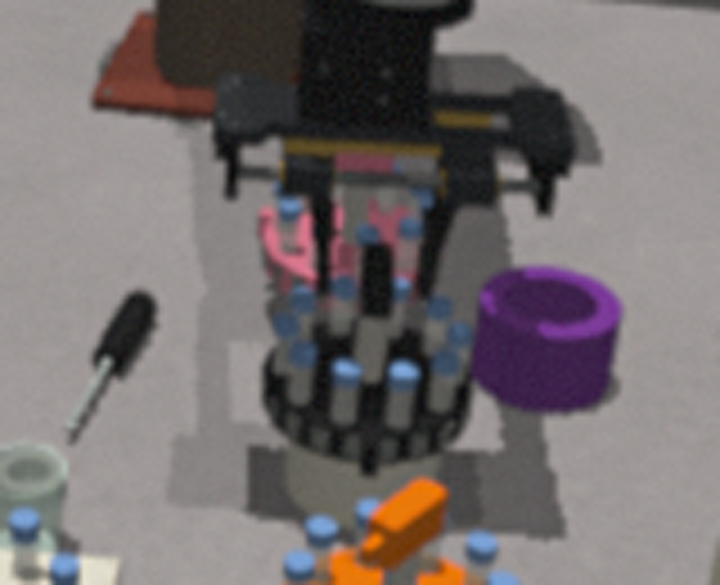

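The scene view shows the two fingers straddling the black bar at about crop (375,280), with the pink and orange look-alikes clear. I make a final correction and close.

Emit:
servo_tool(
  motion=[
    [[-0.7, 0.1, -0.8, 0, 0.015, 0.003, -0.1], [0, 0, -0.6, 0, 0, 0, -0.1], [0, 0, 0, 0, 0, 0, -0.1], [0, 0, 0, 0, 0, 0, -0.1]],
  ],
)

```text
clock: 8.4
position: [0.589, 0.1796, 0.139]
tcp_rot: [0.006, -0.065, 0.998, 0.001]
contact_force: [-0.1, -0.1, -0.5]
grip_width: 0.0482
```

Run:
```python
from h import *
info();print(rv(97.4))
```

```text
t 8.4 pos [0.589  0.1796 0.139 ] yaw 97.45 tilt [0.0115 0.0027] F [-0.1 -0.1 -0.5] w 0.0482
[-0.0026461   0.01153429 -0.00084032]
```

Emit:
servo_tool(
  motion=[
    [[-0.5, -0.1, -0.8, -0.003, 0.012, 0, -0.1], [0, 0, -0.2, 0, 0, 0, -0.1], [0, 0, 0, 0, 0, 0, -0.1]],
  ],
)

```text
clock: 8.7
position: [0.5843, 0.1787, 0.1295]
tcp_rot: [0.0, -0.065, 0.998, -0.0]
contact_force: [0.3, 0.0, -0.0]
grip_width: 0.0478
```

Run:
```python
from h import *
info();print(rv(97.4))
```

```text
t 8.7 pos [0.5843 0.1787 0.1295] yaw 97.45 tilt [ 0.0005 -0.0003] F [ 0.3  0.  -0. ] w 0.0478
[ 0.00032345  0.00046717 -0.0008339 ]
```

Pose is right. I close at 55 N.

Emit:
servo_tool(
  motion=[
    [[0, 0, 0, 0, 0, 0, 1], [0, 0, 0, 0, 0, 0, 1], [0, 0, 0, 0, 0, 0, 1], [0, 0, 0, 0, 0, 0, 1], [0, 0, 0, 0, 0, 0, 1], [0, 0, 0, 0, 0, 0, 1]],
  ],
  newtons=55,
)

```text
clock: 9.3
position: [0.5842, 0.1789, 0.1293]
tcp_rot: [0.0, -0.065, 0.998, 0.0]
contact_force: [0.3, 0.3, -2.0]
grip_width: 0.0177
```

Run:
```python
from h import *
info()
```

```text
t 9.3 pos [0.5842 0.1789 0.1293] yaw 97.45 tilt [0.0002 0.0001] F [ 0.3  0.3 -2. ] w 0.0177
```

Emit:
servo_tool(
  motion=[
    [[0, 0, 1, 0, 0, 0, 1], [0, 0, 2, 0, 0, 0, 1], [0, 0, 2.5, 0, 0, 0, 1], [0, 0, 2.5, 0, 0, 0, 1], [0, 0, 2.5, 0, 0, 0, 1], [0, 0, 2.0, 0, 0, 0, 1], [0, 0, 0, 0, 0, 0, 1], [0, 0, 0, 0, 0, 0, 1]],
  ],
)

```text
clock: 10.1
position: [0.5784, 0.1773, 0.2549]
tcp_rot: [-0.007, -0.065, 0.998, -0.001]
contact_force: [-0.4, -1.2, -5.2]
grip_width: 0.0176
```

Run:
```python
from h import *
info();print(rv(94.9))
im=snapshot("scene")[:,:,::-1];cv2.imwrite("pics/s7.png",im)
```

```text
t 10.1 pos [0.5784 0.1773 0.2549] yaw 97.44 tilt [-0.0129 -0.0032] F [-0.4 -1.2 -5.2] w 0.0176
[ 0.0029102  -0.01299854 -0.04427994]
```

View pics/s7.png

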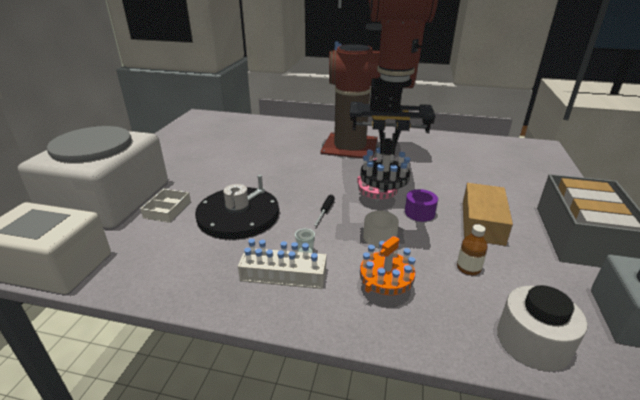

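The carousel hangs upright, clear of its stand at scene (380,225). I carry it over to the hub.

Emit:
servo_tool(
  motion=[
    [[0, -1.5, 0, 0.003, -0.013, -0.044, 1], [0, -2.5, 0, 0, 0, 0, 1], [0, -3, 0, 0, 0, 0, 1], [0, -3, 0, 0, 0, 0, 1], [0, -3, 0, 0, 0, 0, 1], [0, -3, 0, 0, 0, 0, 1], [0, -3, 0, 0, 0, 0, 1], [0, -3, 0, 0, 0, 0, 1], [0, -3, 0, 0, 0, 0, 1], [0, -3, 0, 0, 0, 0, 1], [0, -3, 0, 0, 0, 0, 1], [0, -3, 0, 0, 0, 0, 1], [0, -2.5, 0, 0, 0, 0, 1], [0, -1.5, 0, 0, 0, 0, 1], [0, 0, 0, 0, 0, 0, 1], [0, 0, 0, 0, 0, 0, 1]],
  ],
)

```text
clock: 11.75
position: [0.559, -0.2242, 0.2273]
tcp_rot: [-0.018, -0.031, 0.999, 0.003]
contact_force: [0.0, 0.2, -3.8]
grip_width: 0.0175
```

Run:
```python
from h import *
info();print(rv(94.9))
```

```text
t 11.75 pos [ 0.559  -0.2242  0.2273] yaw 93.51 tilt [-0.0357  0.005 ] F [ 0.   0.2 -3.8] w 0.0175
[-0.00460462 -0.03577198  0.02416893]
```

Emit:
servo_tool(
  motion=[
    [[1.35, -1.8, 0, -0.005, -0.036, 0.024, 1], [0, 0, 0, 0, 0, 0, 1], [0, 0, 0, 0, 0, 0, 1]],
  ],
)

```text
clock: 12.05
position: [0.5724, -0.2388, 0.2259]
tcp_rot: [-0.001, -0.044, 0.999, 0.001]
contact_force: [0.3, 0.3, -4.3]
grip_width: 0.0174
```

Run:
```python
from h import *
info();print(rv(94.9))
```

```text
t 12.05 pos [ 0.5724 -0.2388  0.2259] yaw 95.05 tilt [-0.0012  0.0025] F [ 0.3  0.3 -4.3] w 0.0174
[-0.00255156 -0.0012435  -0.00256816]
```

Emit:
servo_tool(
  motion=[
    [[0, -0.36, 0, -0.002, -0.001, -0.003, 1], [0, 0, 0, 0, 0, 0, 1]],
  ],
)

```text
clock: 12.25
position: [0.5722, -0.2404, 0.2257]
tcp_rot: [-0.001, -0.043, 0.999, 0.001]
contact_force: [-0.3, 0.0, -4.7]
grip_width: 0.0176
```

Run:
```python
from h import *
info();print(rv(94.9))
a=snapshot("top")[:,:,::-1];b=snapshot("scene")[:,:,::-1]
cv2.imwrite("pics/t8.png",a);cv2.imwrite("pics/s8.png",b)
cv2.imwrite("pics/c8.png",np.hstack([cv2.resize(a[150:270,330:480],(400,320)),cv2.resize(b[110:250,170:345],(400,320))]))
```

```text
t 12.25 pos [ 0.5722 -0.2404  0.2257] yaw 94.96 tilt [-0.0013  0.0013] F [-0.3  0.  -4.7] w 0.0176
[-0.00126345 -0.00132634 -0.00100132]
```

View pics/c8.png

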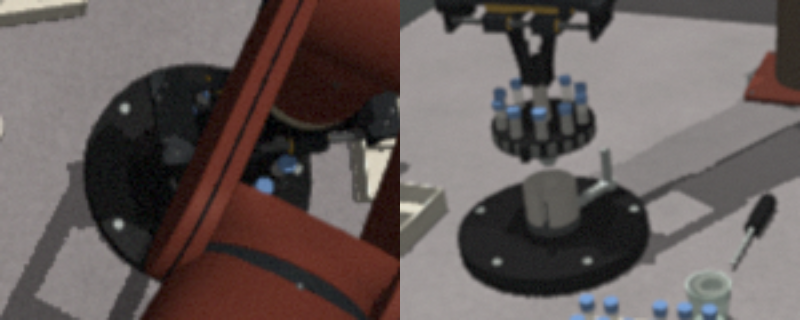

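The top view is blocked by the arm. The scene view shows the carousel upright above the hub, with the keyway facing the camera at about crop (543,215). I check the axis and key angle by the caps in the scene view.

Run:
```python
from h import *
def fit(W):
    A=np.c_[2*W,np.ones(len(W))];x=np.linalg.lstsq(A,(W**2).sum(1),rcond=None)[0]
    return x[:2],np.sqrt(x[2]+x[:2]@x[:2])
P=camera_params("scene");im=cv2.imread("pics/s8.png")
x0,y0=205,138
h=cv2.cvtColor(im,cv2.COLOR_BGR2HSV)[y0:172,x0:262]
m=cv2.inRange(h,(100,80,70),(125,255,255));n,l,st,ce=cv2.connectedComponentsWithStats(m)
c=np.array([ce[i]+[x0,y0] for i in range(1,n) if st[i,4]>=4]);print(c.round(1).tolist(),[int(st[i,4]) for i in range(1,n)])
W=np.array([onz(P,p,.2115)[:2] for p in c]);ct,r=fit(W);print(ct,r)
a=np.degrees(np.arctan2(*(W-ct).T[::-1]));print(np.sort(a).round(1),((a-5+36)%36).round(1))
s=cv2.resize(im[140:235,190:285],(600,600),interpolation=cv2.INTER_CUBIC);cv2.imwrite("pics/s8c.png",s)
print(proj(P,[.5725,-.2424,.09]),proj(P,[.5725,-.2424,.1165]))
for aa in (0,5,10):
    r_=np.radians(aa);print(aa,"keyway top/bot",[proj(P,[.5725+.0325*np.cos(r_),-.2424+.0325*np.sin(r_),z]).round(1).tolist() for z in(.09,.045)],"tab",proj(P,[.5722+.073*np.cos(r_),-.2404+.073*np.sin(r_),.1565]).round(1).tolist())
```

```text
[[241.7, 144.8], [220.5, 146.0], [248.5, 150.5], [212.9, 153.0], [241.7, 157.0], [219.4, 158.8], [229.9, 158.9]] [12, 12, 32, 32, 26, 27, 30]
[ 0.57545852 -0.23854325] 0.04850829213581171
[-121.5  -63.3  -11.2   21.2   58.4  109.8  166. ] [17.  17.5 32.8  3.7 17.4 19.8 16.2]
[234.79230683 189.32005638] [233.76898867 181.27493551]
0 keyway top/bot [[230.1, 195.0], [231.9, 208.4]] tab [221.6, 181.2]
5 keyway top/bot [[231.1, 195.1], [232.9, 208.5]] tab [223.9, 181.5]
10 keyway top/bot [[232.1, 195.2], [233.8, 208.6]] tab [226.2, 181.6]
```

View pics/s8c.png

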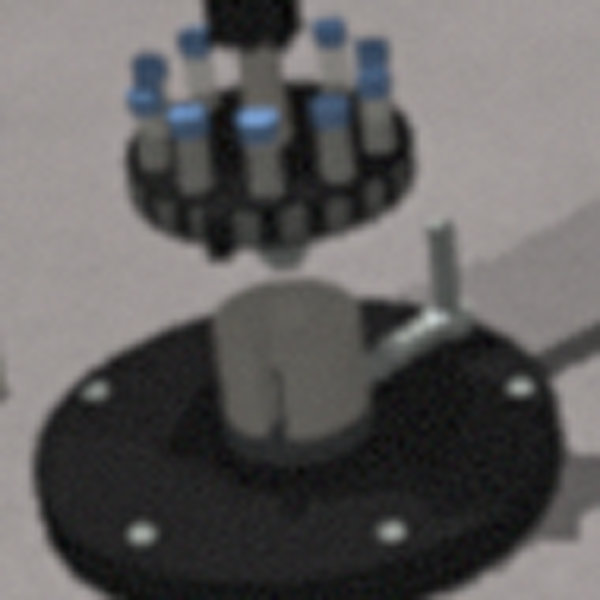

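The key and tab sit at about 4–5°, and the keyway reads 5° in the top view and about 7° here, within the key's play of about 3.7°. I turn 1° more and start down into the bore.

Emit:
servo_tool(
  motion=[
    [[0.05, -0.25, -1, -0.001, -0.001, 0.018, 1], [0, 0, -1.0, 0, 0, 0, 1], [0, 0, 0, 0, 0, 0, 1], [0, 0, 0, 0, 0, 0, 1]],
  ],
)

```text
clock: 12.75
position: [0.5725, -0.2423, 0.2033]
tcp_rot: [-0.0, -0.053, 0.999, 0.001]
contact_force: [-0.1, 0.8, -3.5]
grip_width: 0.0174
```

Run:
```python
from h import *
info();print(rv(96))
```

```text
t 12.75 pos [ 0.5725 -0.2423  0.2033] yaw 96.12 tilt [-0.001   0.0011] F [-0.1  0.8 -3.5] w 0.0174
[-0.00105434 -0.00101087 -0.00206168]
```

Emit:
servo_tool(
  motion=[
    [[0, 0, -0.6, -0.001, -0.001, 0, 1], [0, 0, -0.5, 0, 0, 0, 1], [0, 0, 0, 0, 0, 0, 1]],
  ],
)

```text
clock: 13.05
position: [0.5724, -0.2423, 0.1911]
tcp_rot: [-0.0, -0.053, 0.999, 0.0]
contact_force: [-0.7, -0.5, -4.2]
grip_width: 0.0177
```

Run:
```python
from h import *
info();print(rv(96))
```

```text
t 13.05 pos [ 0.5724 -0.2423  0.1911] yaw 96.1 tilt [-0.0003  0.0002] F [-0.7 -0.5 -4.2] w 0.0177
[-0.00024767 -0.00033693 -0.00176392]
```

Emit:
servo_tool(
  motion=[
    [[0, 0, -0.3, 0, 0, 0, 1], [0, 0, -0.3, 0, 0, 0, 1], [0, 0, -0.2, 0, 0, 0, 1], [0, 0, -0.2, 0, 0, 0, 1], [0, 0, 0, 0, 0, 0, 1]],
  ],
)

```text
clock: 13.55
position: [0.5726, -0.2424, 0.1806]
tcp_rot: [0.0, -0.053, 0.999, -0.0]
contact_force: [-0.8, 0.3, -4.9]
grip_width: 0.0174
```

Run:
```python
from h import *
info();print(rv(96))
```

```text
t 13.55 pos [ 0.5726 -0.2424  0.1806] yaw 96.1 tilt [ 0.0002 -0.0001] F [-0.8  0.3 -4.9] w 0.0174
[ 7.43244198e-05  2.34305355e-04 -1.76892874e-03]
```

The tip is 18.7 mm deep with no push-back, past the 14 mm where the key would have landed on the face. So the key is in the keyway, and I continue to the seat.

Emit:
servo_tool(
  motion=[
    [[0, 0, -0.4, 0, 0, 0, 1], [0, 0, -0.4, 0, 0, 0, 1], [0, 0, -0.4, 0, 0, 0, 1], [0, 0, -0.3, 0, 0, 0, 1], [0, 0, -0.2, 0, 0, 0, 1], [0, 0, 0, 0, 0, 0, 1]],
  ],
)

```text
clock: 14.15
position: [0.5735, -0.2428, 0.1646]
tcp_rot: [0.001, -0.053, 0.999, -0.001]
contact_force: [-0.8, 0.8, 2.4]
grip_width: 0.0173
```

Run:
```python
from h import *
info();print(rv(96))
```

```text
t 14.15 pos [ 0.5735 -0.2428  0.1646] yaw 96.1 tilt [ 0.0027 -0.0013] F [-0.8  0.8  2.4] w 0.0173
[ 0.00132815  0.00265178 -0.00180034]
```

The seat is met: force has risen by about 7 N at a depth of 34.7 mm. I press on to home.

Emit:
servo_tool(
  motion=[
    [[-0.05, 0.03, -0.25, 0.001, 0.003, 0, 1], [0, 0, -0.25, 0, 0, 0, 1], [0, 0, -0.2, 0, 0, 0, 1], [0, 0, -0.2, 0, 0, 0, 1]],
  ],
)

```text
clock: 14.55
position: [0.574, -0.2429, 0.1592]
tcp_rot: [0.001, -0.053, 0.999, -0.001]
contact_force: [-6.7, 3.5, 14.6]
grip_width: 0.0177
```

Run:
```python
from h import *
info();print(rv(96))
```

```text
t 14.55 pos [ 0.574  -0.2429  0.1592] yaw 96.12 tilt [ 0.0024 -0.0019] F [-6.7  3.5 14.6] w 0.0177
[ 0.00191956  0.00243286 -0.00202197]
```

Emit:
servo_tool(
  motion=[
    [[-0.1, 0.05, -0.2, 0.002, 0.002, 0, 1], [0, 0, -0.2, 0, 0, 0, 1], [0, 0, -0.2, 0, 0, 0, 1]],
  ],
)

```text
clock: 14.85
position: [0.5742, -0.243, 0.1593]
tcp_rot: [0.002, -0.054, 0.999, -0.001]
contact_force: [-6.8, 3.3, 14.0]
grip_width: 0.0175
```

Run:
```python
from h import *
info();print(rv(96))
b=snapshot("scene")[:,:,::-1];cv2.imwrite("pics/s9.png",b)
cv2.imwrite("pics/s9c.png",cv2.resize(b[140:240,185:290],(630,600),interpolation=cv2.INTER_CUBIC));info()
```

```text
t 14.85 pos [ 0.5742 -0.243   0.1593] yaw 96.13 tilt [ 0.0039 -0.0021] F [-6.8  3.3 14. ] w 0.0175
[ 0.0021433   0.00384774 -0.00235867]
t 14.9 pos [ 0.5741 -0.243   0.1592] yaw 96.13 tilt [ 0.0037 -0.0021] F [-6.7  2.9 13.2] w 0.0175
```

View pics/s9c.png

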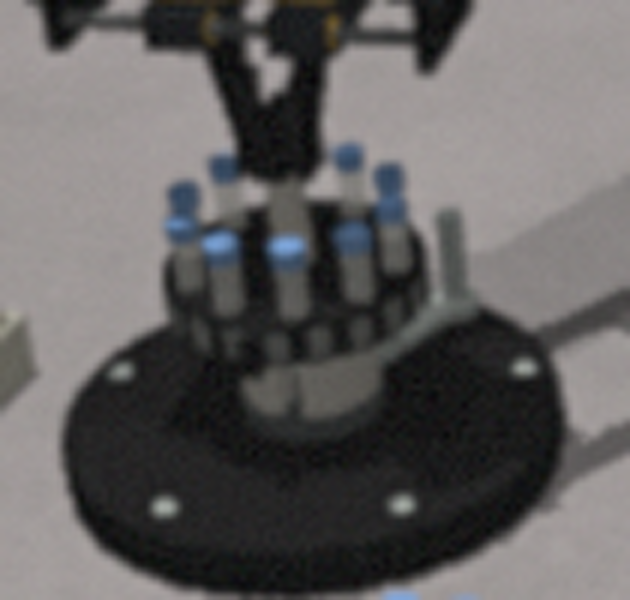

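Height 0.1593 is the one expected at home, and in the scene view the drum sits down on the hub. I push harder once, to see whether anything still gives.

Emit:
servo_tool(
  motion=[
    [[-0.1, 0.03, -0.4, 0.002, 0.003, 0, 1], [-0.1, 0.03, -0.4, 0, 0, 0, 1], [-0.1, 0.03, -0.4, 0, 0, 0, 1]],
  ],
  newtons=60,
)

```text
clock: 15.2
position: [0.574, -0.2429, 0.1591]
tcp_rot: [0.004, -0.054, 0.999, -0.002]
contact_force: [-8.0, 4.3, 21.0]
grip_width: 0.0176
```

Run:
```python
from h import *
info();print(rv(96))
b=snapshot("scene")[:,:,::-1];cv2.imwrite("pics/s10.png",b)
def caps(f,box):
    im=cv2.imread(f);x0,y0,x1,y1=box;h=cv2.cvtColor(im,cv2.COLOR_BGR2HSV)[y0:y1,x0:x1]
    m=cv2.inRange(h,(100,80,70),(125,255,255));n,l,st,ce=cv2.connectedComponentsWithStats(m)
    return [(ce[i]+[x0,y0]).round(1).tolist()+[int(st[i,4])] for i in range(1,n) if st[i,4]>=4]
P=camera_params("scene")
print("before",caps("pics/s8.png",(205,138,262,172)));print("s9",caps("pics/s9.png",(205,155,262,190)));print("s10",caps("pics/s10.png",(205,155,262,190)))
# predicted cap rows: front cap at angle key+18
for ax,z in(((.5722,-.2404),.2134),((.5735,-.2427),.147),((.5735,-.2427),.154)):
    for k in (5.,):
        print(z,[proj(P,[ax[0]+.0492*np.cos(np.radians(k+d)),ax[1]+.0492*np.sin(np.radians(k+d)),z]).round(1).tolist() for d in(18,54,-18)])
info()
```

```text
t 15.2 pos [ 0.574  -0.2429  0.1591] yaw 96.16 tilt [ 0.0086 -0.004 ] F [-8.   4.3 21. ] w 0.0176
[ 0.00403534  0.00861946 -0.00285413]
before [[241.7, 144.8, 12], [220.5, 146.0, 12], [248.5, 150.5, 32], [212.9, 153.0, 32], [241.7, 157.0, 26], [219.4, 158.8, 27], [229.9, 158.9, 30]]
s9 [[242.7, 165.8, 12], [222.0, 168.0, 9], [249.4, 172.4, 28], [214.9, 175.3, 32], [221.5, 180.6, 31], [243.4, 179.1, 27], [231.9, 181.6, 27]]
s10 [[242.8, 166.0, 10], [222.0, 168.0, 9], [249.4, 172.5, 27], [214.9, 175.3, 32], [221.4, 180.5, 30], [243.4, 179.1, 27], [232.1, 181.6, 29]]
0.2134 [[230.2, 158.0], [241.5, 155.6], [219.0, 157.2]]
0.147 [[232.1, 180.4], [242.9, 177.8], [221.2, 179.6]]
0.154 [[231.8, 178.1], [242.7, 175.6], [220.9, 177.3]]
t 15.25 pos [ 0.574  -0.2429  0.1591] yaw 96.17 tilt [ 0.0088 -0.0041] F [-7.8  4.8 20.4] w 0.0181
```

The position holds at 0.1591 under 21 N. The caps have come down 22.7 px against 22.4 px predicted for fully home, so there is no slip in the grip. Tilt is 0.009 rad, yaw is unchanged and the lever is at rest. I hand in with the push kept on.

Run:
```python
from h import *
info();print(close_job())
```

```text
t 15.25 pos [ 0.574  -0.2429  0.1591] yaw 96.17 tilt [ 0.0088 -0.0041] F [-7.8  4.8 20.4] w 0.0181
the job is handed in; nothing more can be done
None
```

I indexed the drive, moved the carousel from its stand into the hub, and handed the job in at 15.3 s, still gripping the handle and pressing down. No verdict was reported, so what follows rests on my own checks.

**What I did:** I pinched the lever post, followed its arc to the stop and let it spring back. At the stop the force was about 27 N and the keyway had turned to about 5°. I then lifted the black carousel by its handle, carried it upright to the hub and lined up the key. The shaft went in without the key landing on the face, and I pressed it through the sprung seat.

**Last checks:**
- **Depth:** the tip was about 40 mm below the hub face, worked out from the tool height. The tool stayed at 0.159 m when I pushed harder, and the tube caps dropped 22.7 px in the scene view against 22.4 px predicted for fully home.
- **Hold:** the net upward force was about 20 N, with the grip set to 60 N and the bar still between the fingers (17.6–18.1 mm).
- **Alignment:** the tilt was about 0.01 rad, and the key stayed at about 6°.
- **Lever:** the post was at its rest position in the last close view.

**Small disagreements:**
- The tool sat about 1.5 mm from my estimate of the hub axis, with about 9 N of sideways force.
- My two keyway readings differed by 2–3°, within the key's play.
- One wrist picture, taken while the arm was still moving, showed the lever post about 10 px off. The top view showed it at rest.

I did not measure the bystanders again at the end. I planned every move clear of them and felt no unexpected contact.

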